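# Find the bung that is still soft and stop the plaster mould with it

### The arm

A 7-joint arm with a two-finger parallel gripper is mounted at the origin on the work surface. World frame = base frame: x ahead of the robot, y to its left, z up, the work surface at z = 0. Lengths are in m, angles in rad, forces in N, time in s.
With the tool pointing down it reaches from about 0.35 to 0.9 m from the base axis. Payload 7.2 kg.
Tool frame: the origin (TCP) lies at the very end of the fingers, on their centre line; the grasp point (between the pads) lies 19 mm behind it; z points along the fingers, y is the line along which they close (so a half turn about z gives the same grasp; the last joint's range is limited). The gripper opens to 85 mm and grips with 20 to 120 N. Pads are 22 mm wide; open, the fingers measure 114 mm over their backs; the gripper's body (76 mm by 85 mm) begins 54 mm behind the grasp point. The pads swing forward as they close: fully open they stand 13 mm farther back than shut.
Start: joints at [1.22, 0.411, -0.013, 1.596, 0.006, 1.134, -0.082], TCP at [0.174, -0.6, 0.231] pointing down, gripper open.
Joint ranges: [-2.95, 2.95], [-0.29, 1.99], [-1.47, 1.44], [0.14, 2.54], [-1.03, 4.17], [0.13, 1.85], [-2.86, 2.86]. Speed limits (rad/s): [2.39, 2.39, 3.01, 3.01, 3.14, 3.14, 3.14].

### API

Orientations are given as a unit quaternion [w, x, y, z].
In Python, from workcell import state, camera, camera_params, job, finder gives the robot as it stands.
- The arm moves only by the tool send_rows, never from a script. Its argument "commands" is a list of rows, each a list of 3 entries, a list of its own where there are three numbers: the shift along the world's x, y, z in m, then the turn, a rotation vector about the world's x, y, z in rad, then the closure, from 0 (fully open) to 1 (shut). In form: [[[tx, ty, tz], [ax, ay, az], gripper], ...]. A call has 1 to 5 rows; each row is the pose to reach, as a shift and turn from the pose commanded when the call began; what a row does not reach only later rows make up. A row lasts 1/8 s, in which the tool goes at most 62.5 mm and 10.7 degrees, less where a joint would pass 70% of its speed; a pose out of reach is approached as far as the arm can. A call with a gripper value outside its range is refused whole. The fingers move at their own pace and stop on an object; "force" is the grip in N (left out, the last holds). Time passes only in rows, so rows that repeat a pose let the fingers close. It gives the time, the measured TCP pose, the force, the opening and the grip force at its end, in the units of the state.
- state(): the state, without advancing time (a new reading comes with each control period).
- camera(name): name is "side" or "top" or "wrist"; returns the picture (400x640x3 uint8, red, green, blue); there is no depth.
- camera_params(name): a dict with "fx", "fy", "cx", "cy" (pixels), "k1" (the pictures are not rectified: a ray, as slopes to the right and down, at radius r is drawn at 1 + k1 r^2 times it, then the intrinsics apply), "xyz" and "attitude" of the camera in the world. Camera axes: x right, y down, z forward; pixel columns grow to the right and rows downward; lengths in m; the calibration is good to about 2 mm. A picture is of the moment at which its call begins: read the wrist's pose just before it. camera_params takes no time and is no camera call; for the wrist camera it gives the pose at the moment of the call.
- job.finish_job(): hands the job in; it is judged then, once.
Trained networks look in the newest picture that a camera, given by its name, has taken for a name from the list of things; names that differ only in an ending like _2 or _b are one class to them, and where a whole thing is asked for, a point or a joint stands for the part that bears it (a point fixed in the world has none). Each returns a list of dicts, best first, with "score" (0 to 1); they miss things now and then, are a little off and sometimes report something else, mostly with a low value. They report only what shows in the picture. A call takes as long as a camera call. They do not tell look-alikes from the thing itself.
- finder.recognise(label, camera): "point" ([row, column] in pixels, amid what is visible of it).
- finder.masks_of(label, camera): "mask" (400x640 bool, what is visible of it) and "point" ([row, column] in pixels, amid what is visible of it).
- finder.landmark_of(label, camera): "point" ([row, column] in pixels: a listed point, or the origin of a listed thing).
The state is a dict: "time": time; "joints": joint angles; "qvel": joint speeds; "joint_torque": joint torques, N m; "ee_pos": TCP position; "orientation": TCP orientation; "force": force on the tool from outside, world axes, zero at the start; "wrist_torque": the same for the moment, N m; "gripper_width": finger opening in m; "grip_force": force on a finger pad.
Only numpy, scipy, OpenCV 4.12 (cv2) and the standard library are available. Lean on these libraries where they do the work, as an engineer would, in place of code of your own. Each camera call takes 0.05 s, during which the arm holds its last target. There are 200 camera calls.

### The job

Two of the three look-alike rubber bungs on the bench have perished and gone hard; only by pinching them can you tell which one still gives. Press the soft one fully home into the pour hole on top of the strapped plaster mould, its head flat on the plaster, and drop both hard ones in the pink scrap bowl. Pinch and press gently, the plaster mouth chips and old rubber cracks, and do not disturb the figure, the sprayer, the spatula or the brush.

Things in the scene. Friction and masses are not known exactly. Their poses are not given: they have to be found in the camera images.
- bung_a: dark-red rubber bung standing plug down, about 80 g; all three look and measure the same. Origin: centre of its underside, z up. Plug 22 mm long, 40 mm across, lower edge rounded; above it the fluted grip head, z 22 to 56 mm, 46 to 48 mm across, pinched from any side. At a 20 N pinch a soft one narrows to 36 to 39 mm, then stops giving; a hard one stays 45 mm or wider.
- bung_b: second bung, like bung_a. Hardened rubber cracks when the fingers press harder than about 55 N a side.
- bung_c: third bung, like bung_a. A soft one springs back when let go.
- mould: block-shaped white two-part plaster mould, 140 x 140 mm and 115 mm high, held by two black straps, fixed to the bench. Origin at the centre of its underside, x and y along its sides.
- mould_mouth (a point): centre of the round pour hole, level with the mould's flat top; z up. Hole 36 mm across, 50 mm deep, narrower than a plug: a soft bung goes in with a push of 5 to 20 N until its head lands on the top, its origin 22 mm below this point. The plaster chips when the contact forces on it add up to over 70 N: a hard bung does that, wedging, at a push of about 10 N.
- bowl: round pink plastic scrap bowl, fixed to the bench, 220 mm across the rim, 90 mm high, wall 4 mm, inner floor about 95 mm across, 5 mm up. Origin at the centre of its underside.
- figure: white plaster statuette, 68 mm across its foot, 175 mm high, standing loose. Origin at the centre of its underside.
- sprayer: white spray bottle with a red trigger head, 72 mm across, 200 mm high, standing loose. Origin at the centre of its underside.
- spatula: steel spatula with a wooden handle, about 280 mm long, lying loose on the bench along its own x.
- brush: flat brush with a wooden handle, about 200 mm long, lying loose on the bench along its own x.
Mind the look-alikes: they are no part of the job. There is more than one size of the bowl; the one meant has the size given above. Leave any grey look-alike of the bung_c alone.

How it is judged:
By the outcome, as a careful person would: the job done as asked, in the order asked, and still so for the second after the job is handed in, with the robot touching nothing.
It also fails if it takes over 64 s, if anything falls off the work surface, if the arm or the gripper's body presses on something with over 40 N, if the wrist force passes 120 N, or if a joint passes its speed limit or range.

## Working session

There is one attempt and no reset: what is moved stays moved. The work goes in short steps, Python scripts to look and compute and a tool call to move; the robot and the scene stay as the last step left them, time stands still between calls to the robot, and variables do not carry over. Pictures are saved under pics/ and viewed, at most 12 in all, crops included, and the job is handed in when it is done.

Besides the shell and the picture viewer there is one more tool, called after "Call:" as name([rows], argument=value, ...), one row to a line, values as JSON. send_rows: Moves the arm, as the interface text tells. Its arguments: {"type":"object","properties":{"commands":{"type":"array"},"force":{"type":"number"}},"required":["commands"]}

```bash
mkdir -p pics
cat > h.py <<'E'
import numpy as np,cv2
from workcell import state,camera,camera_params,job,finder
from scipy.spatial.transform import Rotation as R
def cam(n):
    p=camera_params(n); a=np.array(p["attitude"],float)
    M=a if a.shape==(3,3) else R.from_quat(a[[1,2,3,0]]).as_matrix()
    return p,M,np.array(p["xyz"])
def ray(n,rc,P=None):
    p,M,c=P or cam(n); x=(rc[1]-p["cx"])/p["fx"]; y=(rc[0]-p["cy"])/p["fy"]
    r=np.hypot(x,y); s=r
    for _ in range(30): s=r/(1+p["k1"]*s*s)
    k=s/r if r>0 else 1
    return c,M@np.array([x*k,y*k,1])
def atz(n,rc,z,P=None):
    c,d=ray(n,rc,P); return c+d*(z-c[2])/d[2]
def proj(n,X,P=None):
    p,M,c=P or cam(n); q=M.T@(np.array(X)-c); x,y=q[:2]/q[2]; f=1+p["k1"]*(x*x+y*y)
    return np.array([p["cy"]+p["fy"]*y*f,p["cx"]+p["fx"]*x*f])
def tri(n1,p1,n2,p2):
    c1,d1=ray(n1,p1);c2,d2=ray(n2,p2)
    A=np.stack([d1,-d2],1);t=np.linalg.lstsq(A,c2-c1,rcond=None)[0]
    a,b=c1+d1*t[0],c2+d2*t[1]; return (a+b)/2,np.linalg.norm(a-b)
def save(n,f):
    im=camera(n); cv2.imwrite("pics/"+f,im[:,:,::-1]); return im
E
python3 - <<'E'
from h import *
np.set_printoptions(precision=4,suppress=True)
print(camera_params("top")); print(camera_params("side"))
save("top","t0.png");save("side","s0.png")
for l in ["bung_a","mould_mouth","mould","bowl","figure","sprayer","spatula","brush"]:
    for n in ["top","side"]:
        r=finder.landmark_of(l,n)
        print(l,n,[(np.round(d["point"]).astype(int).tolist(),round(d["score"],2),np.round(atz(n,d["point"],.115 if l=="mould_mouth" else 0)[:2],3).tolist()) for d in r])
E
```

```text
{'fx': 364.15986726563693, 'fy': 364.15986726563693, 'cx': 323.3972439784938, 'cy': 190.85688364464826, 'k1': -0.015704753725003698, 'xyz': array([0.3863, 0.0162, 1.2117]), 'attitude': array([-0.0417,  0.7076, -0.7037,  0.0476])}
{'fx': 367.2731525951538, 'fy': 367.2731525951538, 'cx': 312.2642576153272, 'cy': 200.96607351108923, 'k1': -0.02533397285335119, 'xyz': array([0.3039, 0.9486, 0.6869]), 'attitude': array([ 0.0621, -0.0907,  0.8704, -0.4799])}
bung_a top [([163, 319], 0.73, [0.636, 0.023]), ([223, 324], 0.63, [0.432, 0.004]), ([137, 319], 0.59, [0.727, 0.022]), ([193, 312], 0.58, [0.533, 0.046])]
bung_a side [([231, 308], 0.77, [0.531, 0.06]), ([216, 252], 0.7, [0.734, 0.012]), ([222, 340], 0.65, [0.442, -0.006]), ([223, 278], 0.59, [0.637, 0.036])]
mould_mouth top [([176, 240], 0.93, [0.568, 0.261])]
mould_mouth side [([238, 277], 0.92, [0.562, 0.252])]
mould top [([178, 248], 0.84, [0.581, 0.261])]
mould side [([274, 277], 0.62, [0.569, 0.263])]
bowl top [([172, 399], 0.83, [0.605, -0.248]), ([237, 459], 0.76, [0.389, -0.445]), ([180, 249], 0.69, [0.574, 0.258])]
bowl side [([176, 307], 0.82, [0.618, -0.292]), ([164, 372], 0.56, [0.374, -0.442]), ([229, 308], 0.45, [0.534, 0.049]), ([241, 276], 0.42, [0.615, 0.125])]
figure top [([179, 188], 0.92, [0.577, 0.463])]
figure side [([337, 243], 0.64, [0.583, 0.469]), ([231, 310], 0.4, [0.526, 0.056])]
sprayer top [([176, 459], 0.63, [0.595, -0.452])]
sprayer side [([158, 320], 0.96, [0.6, -0.464])]
spatula top [([256, 248], 0.9, [0.323, 0.254])]
spatula side [([286, 372], 0.79, [0.316, 0.257])]
brush top [([255, 398], 0.77, [0.328, -0.239])]
brush side [([189, 383], 0.89, [0.317, -0.244]), ([239, 277], 0.35, [0.614, 0.114])]
```

Run:
```python
import cv2
t=cv2.imread("pics/t0.png");s=cv2.imread("pics/s0.png")
a=cv2.resize(t[110:270,160:500],None,fx=2,fy=2,interpolation=2)
b=cv2.resize(s[130:270,200:400],(680,476))[:270+200]
cv2.imwrite("pics/c0.png",a)
cv2.imwrite("pics/c1.png",cv2.resize(s[120:360,200:420],None,fx=2.5,fy=2.5))
```

```text
(no output)
```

View pics/c0.png

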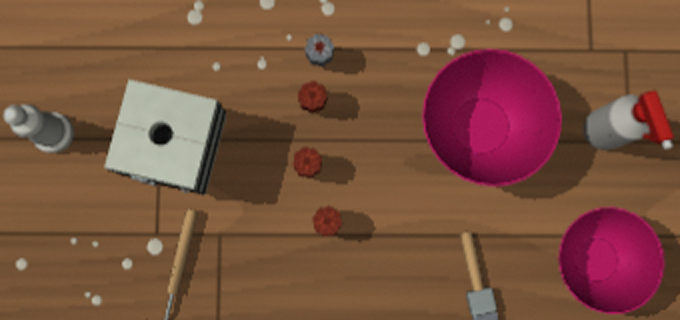

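View pics/c1.png

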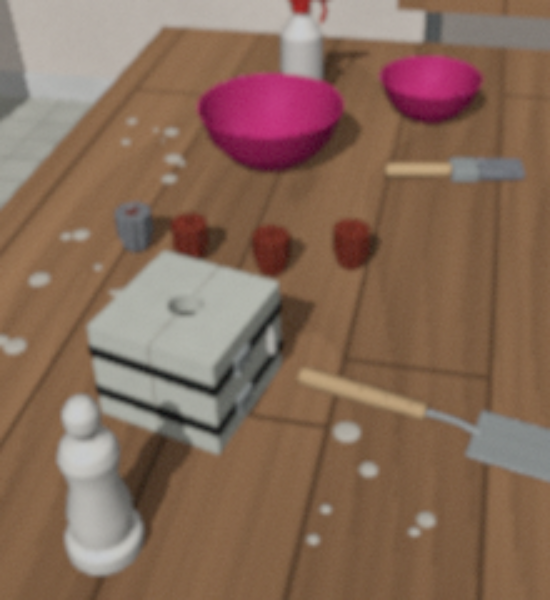

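Four bung-shaped things (top view): [163,319], [193,312] and [223,324] are dark red, so these are the three meant. [137,319] is the grey look-alike with a red mark, to be left alone. There are two pink bowls. The one at [172,399] has a rim about 68 px across, roughly 0.21 m, which fits 220 mm. The one at [237,459] is about 0.16 m across and is the decoy. Both crops confirm this.

Run:
```python
from h import *
np.set_printoptions(precision=4,suppress=True)
s=state();print(s["ee_pos"],R.from_quat(np.array(s["orientation"])[[1,2,3,0]]).as_matrix(),s["gripper_width"],s["force"])
camera("top");camera("side")
T=finder.masks_of("bung_a","top");S=finder.masks_of("bung_a","side")
for n,L in (("top",T),("side",S)):
  for d in L:
    m=d["mask"];rr=np.argwhere(m);print(n,round(d["score"],2),rr.mean(0),rr.min(0),rr.max(0),atz(n,rr.mean(0),.035 if n=="top" else .028))
for a,b in (((163,319),(223,278)),((193,312),(231,308)),((223,324),(222,340))): print(tri("top",a,"side",b))
for n in("top","side"):
  for d in finder.masks_of("bowl",n)[:2]:
    m=d["mask"].astype(np.uint8);c=max(cv2.findContours(m,0,1)[0],key=cv2.contourArea);e=cv2.fitEllipse(c);print(n,e)
    if n=="top":print(atz(n,(e[0][1],e[0][0]),.09))
m=finder.landmark_of("mould_mouth","top")[0]["point"];q=finder.landmark_of("mould_mouth","side")[0]["point"]
print(tri("top",m,"side",q),atz("top",m,.115),atz("side",q,.115))
```

```text
[ 0.1744 -0.6002  0.2313] [[ 0.9602  0.2791 -0.    ]
 [ 0.2791 -0.9602 -0.0001]
 [-0.      0.     -1.    ]] 0.08532494662464638 [-0.973   0.3431 -0.7322]
top 0.75 [219.8834 322.6564] [213 316] [227 329] [0.4414 0.0087 0.035 ]
top 0.57 [190.4359 313.1474] [184 307] [197 320] [0.537  0.0402 0.035 ]
top 0.53 [134.3148 319.4321] [128 313] [141 326] [0.7251 0.0209 0.035 ]
top 0.5 [157.9565 315.9783] [152 310] [164 322] [0.6449 0.0318 0.035 ]
side 0.8 [209.398  253.4883] [199 245] [220 261] [0.7241 0.0137 0.028 ]
side 0.71 [215.7114 340.3455] [207 333] [226 347] [ 0.4395 -0.0034  0.028 ]
side 0.65 [218.974  308.0186] [209 301] [230 315] [0.5359 0.0333 0.028 ]
side 0.49 [213.5587 276.1053] [205 269] [223 283] [0.6436 0.0231 0.028 ]
(array([ 0.6387,  0.0222, -0.0095]), np.float64(0.0030311977818960833))
(array([ 0.5341,  0.0449, -0.0101]), np.float64(0.0003445504374237594))
(array([0.4356, 0.0044, 0.0094]), np.float64(0.006559720653403466))
top ((405.7599182128906, 167.94200134277344), (66.28633880615234, 69.0094223022461), 119.68663787841797)
[ 0.6029 -0.251   0.09  ]
top ((465.1571044921875, 239.54608154296875), (50.37173843383789, 53.931453704833984), 150.10726928710938)
[ 0.3807 -0.4289  0.09  ]
side ((307.94000244140625, 166.88644409179688), (37.422401428222656, 57.139251708984375), 87.46025085449219)
side ((372.0264892578125, 154.8557891845703), (25.213552474975586, 38.69209289550781), 93.98491668701172)
(array([0.5696, 0.2548, 0.1124]), np.float64(0.021660874781473053)) [0.58   0.2567 0.115 ] [0.557  0.2588 0.115 ]
```

Call:
send_rows([
  [[0.022,0.055,0.005],[0,0,-0.06],0],
  [[0.045,0.11,0.01],[0,0,-0.12],0],
  [[0.067,0.165,0.02],[0,0,-0.18],0],
  [[0.09,0.22,0.03],[0,0,-0.24],0],
  [[0.115,0.275,0.03],[0,0,-0.283],0],
])

```text
time: 1.92
ee_pos: [0.2902, -0.3238, 0.2623]
orientation: [0.001, 1.0, -0.001, 0.001]
force: [0.6, -1.0, -0.0]
gripper_width: 0.0854
grip_force: 0.0
```

Call:
send_rows([
  [[0.03,0.055,0],[0,0,0],0],
  [[0.06,0.11,0],[0,0,0],0],
  [[0.09,0.165,0],[0,0,0],0],
  [[0.12,0.22,0],[0,0,0],0],
  [[0.15,0.275,0],[0,0,0],0],
])

```text
time: 2.55
ee_pos: [0.4398, -0.0491, 0.2618]
orientation: [0.0, 1.0, -0.0, 0.001]
force: [0.8, -1.6, 0.6]
gripper_width: 0.0854
grip_force: 0.0
```

Call:
send_rows([
  [[0.02,0.04,-0.02],[0,0,0],0],
  [[0.03,0.06,-0.05],[0,0,0],0],
  [[0.03,0.065,-0.06],[0,0,0],0],
  [[0.03,0.065,-0.06],[0,0,0],0],
])

```text
time: 3.05
ee_pos: [0.4684, 0.0137, 0.201]
orientation: [0.0, 1.0, -0.0, -0.001]
force: [-0.1, -0.3, 0.3]
gripper_width: 0.0854
grip_force: 0.0
```

```bash
cat > w.py <<'E'
from h import *
np.set_printoptions(precision=4,suppress=True)
s=state();P=cam("wrist");save("wrist","w_%d.png"%(s["time"]*100))
print(s["time"],s["ee_pos"],R.from_quat(np.array(s["orientation"])[[1,2,3,0]]).as_rotvec(),s["force"],s["gripper_width"],P[2])
import sys
for l,z in (("bung_a",.0),("bung_a",.056),("mould_mouth",.115)):
  for d in finder.landmark_of(l,"wrist") if z!=.056 else finder.masks_of(l,"wrist"):
    pt=d["point"]
    if z==.056:
      c,r=cv2.minEnclosingCircle(max(cv2.findContours(d["mask"].astype(np.uint8),0,1)[0],key=cv2.contourArea));pt=(c[1],c[0])
    print(l,z,round(d["score"],2),np.round(pt),atz("wrist",pt,z,P))
E
python3 w.py; ls pics
```

```text
3.05 [0.4684 0.0137 0.201 ] [ 3.1413 -0.0002 -0.0025] [-0.0973 -0.3074  0.2502] 0.08540862319753052 [0.5363 0.0129 0.3435]
bung_a 0.0 0.9 [ 17. 302.] [0.644 0.034 0.   ]
bung_a 0.0 0.83 [118. 299.] [0.5377 0.0394 0.    ]
bung_a 0.0 0.68 [198. 324.] [0.4384 0.0093 0.    ]
bung_a 0.056 0.8 [ 10. 300.] [0.6322 0.0318 0.056 ]
bung_a 0.056 0.75 [120. 295.] [0.5349 0.0385 0.056 ]
bung_a 0.056 0.58 [206. 326.] [0.4449 0.007  0.056 ]
mould_mouth 0.115 0.68 [78.  5.] [0.5695 0.2602 0.115 ]
mould_mouth 0.115 0.22 [119. 300.] [0.5359 0.0292 0.115 ]
c0.png
c1.png
s0.png
t0.png
w_305.png
```

Call:
send_rows([
  [[-0.028,-0.006,-0.03],[0,0,0],0],
  [[-0.028,-0.006,-0.085],[0,0,0],0],
  [[-0.028,-0.006,-0.14],[0,0,0],0],
  [[-0.028,-0.006,-0.171],[0,0,0],0],
  [[-0.028,-0.006,-0.171],[0,0,0],0],
], force=20)

```text
time: 3.88
ee_pos: [0.4399, 0.0075, 0.0293]
orientation: [0.0, 1.0, -0.0, -0.002]
force: [-0.3, -0.3, 0.1]
gripper_width: 0.0854
grip_force: 0.0
```

Call:
send_rows([
  [[0,0,0],[0,0,0],1],
  [[0,0,0],[0,0,0],1],
  [[0,0,0],[0,0,0],1],
  [[0,0,0],[0,0,0],1],
  [[0,0,0],[0,0,0],1],
], force=20)

```text
time: 4.5
ee_pos: [0.4424, 0.008, 0.0319]
orientation: [0.0, 1.0, -0.0, 0.002]
force: [-1.5, -1.0, 7.3]
gripper_width: 0.047
grip_force: 19.3
```

Call:
send_rows([
  [[0,0,0],[0,0,0],1],
  [[0,0,0],[0,0,0],1],
  [[0,0,0],[0,0,0],1],
], force=20)

```text
time: 4.88
ee_pos: [0.4423, 0.008, 0.0319]
orientation: [0.0, 1.0, -0.0, 0.002]
force: [-1.5, -0.6, 7.6]
gripper_width: 0.0468
grip_force: 19.3
```

bung at (0.44, 0.008) is hard: it stays at 46.8 mm. Next one.

Call:
send_rows([
  [[0,0,0],[0,0,0],0],
  [[0,0,0],[0,0,0],0],
  [[0,0,0],[0,0,0],0],
  [[0,0,0.05],[0,0,0],0],
  [[0.02,0.01,0.09],[0,0,0],0],
])

```text
time: 5.5
ee_pos: [0.4598, 0.0176, 0.1212]
orientation: [0.0, 1.0, -0.0, -0.001]
force: [0.7, -0.7, -0.3]
gripper_width: 0.0856
grip_force: 0.0
```

Call:
send_rows([
  [[0.04,0.01,0],[0,0,0],0],
  [[0.077,0.021,0],[0,0,0],0],
  [[0.077,0.021,-0.05],[0,0,0],0],
  [[0.077,0.021,-0.088],[0,0,0],0],
  [[0.077,0.021,-0.088],[0,0,0],0],
])

```text
time: 6.12
ee_pos: [0.5356, 0.039, 0.0298]
orientation: [0.0, 1.0, 0.0, -0.003]
force: [0.1, 0.6, 0.5]
gripper_width: 0.0852
grip_force: 0.0
```

Call:
send_rows([
  [[0,0,0],[0,0,0],1],
  [[0,0,0],[0,0,0],1],
  [[0,0,0],[0,0,0],1],
  [[0,0,0],[0,0,0],1],
  [[0,0,0],[0,0,0],1],
], force=20)

```text
time: 6.75
ee_pos: [0.5395, 0.0397, 0.0344]
orientation: [-0.0, 1.0, -0.0, 0.002]
force: [-1.0, 1.9, 9.0]
gripper_width: 0.0361
grip_force: 19.8
```

Call:
send_rows([
  [[0,0,0],[0,0,0],1],
  [[0,0,0],[0,0,0],1],
], force=20)

```text
time: 7.0
ee_pos: [0.5395, 0.0397, 0.0344]
orientation: [-0.0, 1.0, -0.0, 0.002]
force: [-1.2, 0.7, 7.2]
gripper_width: 0.036
grip_force: 19.8
```

The bung at (0.537, 0.039) is soft: it narrows to 36.0 mm. I'll carry this one.

Call:
send_rows([
  [[0,0,0],[0,0,0],1],
  [[0,0,0.02],[0,0,0],1],
  [[0,0,0.06],[0,0,0],1],
  [[0,0,0.12],[0,0,0],1],
  [[-0.01,0.03,0.17],[0,0,0],1],
], force=35)

```text
time: 7.62
ee_pos: [0.5288, 0.0671, 0.2052]
orientation: [0.0, 1.0, -0.002, 0.001]
force: [1.6, -0.3, -0.2]
gripper_width: 0.0344
grip_force: 36.1
```

Call:
send_rows([
  [[-0.005,0.05,0.03],[0,0,0],1],
  [[-0.01,0.1,0.06],[0,0,0],1],
  [[-0.01,0.15,0.06],[0,0,0],1],
  [[-0.015,0.19,0.06],[0,0,0],1],
  [[-0.015,0.19,0.06],[0,0,0],1],
], force=35)

```text
time: 8.25
ee_pos: [0.5113, 0.2632, 0.2633]
orientation: [-0.001, 1.0, 0.003, 0.0]
force: [-1.1, -0.7, -0.4]
gripper_width: 0.0341
grip_force: 36.0
```

```bash
python3 w.py
python3 - <<'E'
from h import *
camera("top");camera("side")
for n in("top","side"):
  for l in("mould_mouth",):
    for d in finder.landmark_of(l,n): print(n,d["score"],d["point"],atz(n,d["point"],.115))
E
```

```text
8.25 [0.5113 0.2632 0.2633] [-3.1393 -0.0091 -0.0009] [-1.1047 -0.7348 -0.4002] 0.0341430948004061 [0.5789 0.2625 0.406 ]
bung_a 0.0 0.94 [  6. 509.] [0.7235 0.021  0.    ]
bung_a 0.0 0.67 [ 72. 490.] [0.6426 0.0342 0.    ]
bung_a 0.0 0.65 [232. 320.] [0.4094 0.2643 0.    ]
bung_a 0.0 0.6 [217. 487.] [0.4357 0.0056 0.    ]
bung_a 0.056 0.97 [222. 502.] [0.4479 0.0197 0.056 ]
bung_a 0.056 0.9 [ 67. 510.] [0.6401 0.043  0.056 ]
bung_a 0.056 0.76 [260. 322.] [0.3912 0.2613 0.056 ]
bung_a 0.056 0.71 [  4. 528.] [0.7056 0.0341 0.056 ]
mould_mouth 0.115 0.92 [132. 322.] [0.5662 0.2626 0.115 ]
top 0.87 [176.7, 240.2] [0.56755935 0.26117721 0.115     ]
top 0.28 [159.8, 316.0] [0.62154192 0.03060004 0.115     ]
side 0.85 [241.6, 275.6] [0.56252892 0.26556163 0.115     ]
```

```bash
cp $(ls -t pics/w_*|head -1) pics/wm.png
```

```text
(no output)
```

View pics/wm.png

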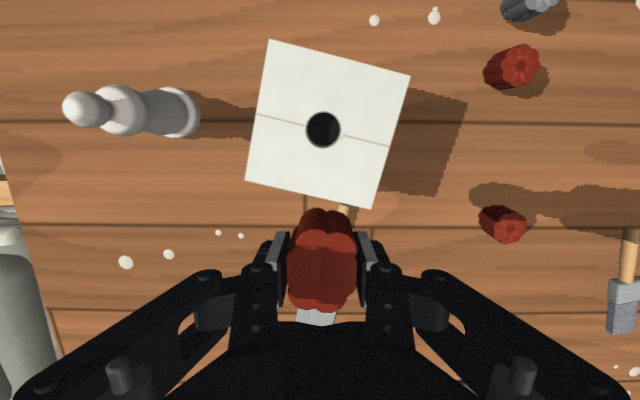

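Run:
```python
from h import *
np.set_printoptions(precision=4,suppress=True)
s=state();P=cam("wrist");im=camera("wrist")
g=im.max(2)
def blob(g,c,th,z,n,P=None):
    m=(g<th).astype(np.uint8);k,l,st,ce=cv2.connectedComponentsWithStats(m)
    i=l[c[0],c[1]];ct=max(cv2.findContours((l==i).astype(np.uint8),0,1)[0],key=cv2.contourArea);e=cv2.fitEllipse(ct)
    print(n,i,st[i],e,atz(n,(e[0][1],e[0][0]),z,P))
blob(g,(130,323),90,.115,"wrist",P)
t=camera("top").max(2);print(t[170:183,234:247].astype(int));blob(t,(176,240),110,.115,"top")
print(s["ee_pos"],atz("wrist",(232,320),s["ee_pos"][2]-.034,P))
for d in finder.masks_of("mould","wrist")[:1]:
    m=d["mask"].astype(np.uint8)
w=((g>150)&(im.min(2)>130)).astype(np.uint8);k,l,st,ce=cv2.connectedComponentsWithStats(w)
i=l[60,300];print(st[i]);bx=cv2.minAreaRect(np.argwhere(l==i)[:,::-1].astype(np.float32));print(bx,atz("wrist",bx[0][::-1],.115,P))
# grasped bung shift along tool x from head blob
r=finder.masks_of("bung_a","wrist")
for d in r: 
  q=np.argwhere(d["mask"]); print(d["score"],q.min(0),q.max(0),len(q))
for X in ([0,0,-.034],[0,0,.022],[-.024,0,.022],[.024,0,.022],[.02,0,-.034],[.024,0,-.012]): print(X,proj("wrist",s["ee_pos"]+X,P))
```

```text
wrist 52 [300 115  34  35 888] ((316.4420166015625, 131.45101928710938), (31.97314453125, 33.54713821411133), 17.6214542388916) [0.5691 0.2618 0.115 ]
[[208 207 207 206 189 180 174 175 197 199 199 201 200]
 [206 206 195 164 130 120 114 116 138 167 199 202 203]
 [205 193 146 103  84  66  63  51  52  93 142 200 203]
 [204 151  92  83  64  33  35  18  18  26  56 152 201]
 [192 105  80  63  33  18  18  18  15  15  22  80 201]
 [152  81  77  32  17  14  18  19  18  18  18  42 157]
 [129  72  66  16  18  16  17  19  12  17  25  34 106]
 [111  68  44  15  16  15  17  17  21  24  29  33 110]
 [ 63  50  37  17  18  34  45  18  24  27  28  28  80]
 [ 20  34  39  17  20  39  54  19  25  27  28  25  50]
 [ 48  49  50  40  40  49  55  37  35  43  46  33  52]
 [ 57  58  57  54  53  57  57  55  53  54  56  47  79]
 [ 57  57  58  58  56  57  57  57  60  55  57  53  92]]
top 7 [   61    89   579   311 59597] ((354.3081970214844, 269.73736572265625), (279.0650329589844, 657.3726196289062), 93.12681579589844) [ 0.2909 -0.0852  0.115 ]
[0.5134 0.2581 0.2624] [0.5071 0.2581 0.2284]
[  238    41   166   171 18750]
((314.88238525390625, 127.9705810546875), (146.73403930664062, 143.58108520507812), 14.03624439239502) [0.5726 0.2634 0.115 ]
0.9 [207 287] [312 357] 6213
0.84 [206 475] [243 522] 1345
0.71 [ 44 478] [ 89 533] 1880
0.62 [  0 493] [ 21 551] 924
[0, 0, -0.034] [223.2764 319.9362]
[0, 0, 0.022] [264.9883 319.5627]
[-0.024, 0, 0.022] [307.4274 319.7722]
[0.024, 0, 0.022] [218.0326 319.3333]
[0.02, 0, -0.034] [194.6441 319.8144]
[0.024, 0, -0.012] [197.8845 319.6466]
```

Run:
```python
from h import *
im=camera("wrist");a=cv2.resize(im[190:330,250:390],(560,560),interpolation=2)
sd=camera("side");P=proj("side",state()["ee_pos"]);r,c=int(P[0]),int(P[1]);print(P)
b=cv2.resize(sd[r-35:r+35,c-30:c+0],(240,560),interpolation=2)
cv2.imwrite("pics/c2.png",np.hstack([a,b])[:,:,::-1])
```

```text
[191.43246283 292.43398866]
```

View pics/c2.png

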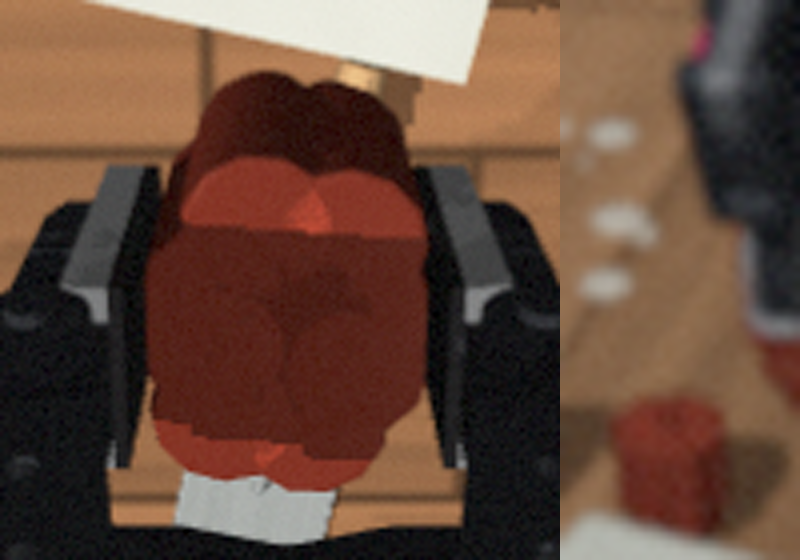

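The crop shows the bung held upright between the pads, its centre about 5 mm behind the TCP in x (head rows 229–312). The hole centre is at about (0.569, 0.262). I'll move above it with that correction.

Call:
send_rows([
  [[0.04,0.003,0],[0,0,0],1],
  [[0.0605,0.0045,-0.02],[0,0,0],1],
  [[0.0605,0.0045,-0.06],[0,0,0],1],
  [[0.0605,0.0045,-0.095],[0,0,0],1],
  [[0.0605,0.0045,-0.095],[0,0,0],1],
], force=35)

```text
time: 9.57
ee_pos: [0.572, 0.2626, 0.1645]
orientation: [0.001, 1.0, -0.0, -0.003]
force: [0.6, -0.2, -0.8]
gripper_width: 0.0343
grip_force: 36.0
```

Run:
```python
from h import *
np.set_printoptions(precision=4,suppress=True)
camera("top");s=state();P=cam("wrist");im=camera("wrist")
e=s["ee_pos"];print(e,s["force"])
r,c=map(int,proj("wrist",e,P));print(r,c)
a=cv2.resize(im[r-110:r+70,230:410],(560,560),interpolation=2)
H=np.array([.569,.2618,.115])
for k in range(24):
    an=k*np.pi/12
    q=proj("wrist",H+.018*np.array([np.cos(an),np.sin(an),0]),P); cv2.circle(a,(int((q[1]-230)*560/180),int((q[0]-r+110)*560/180)),1,(0,255,0),-1)
cv2.imwrite("pics/c3.png",a[:,:,::-1])
```

```text
[0.5731 0.2635 0.1668] [-0.565   1.2628 -0.6705]
245 319
```

View pics/c3.png

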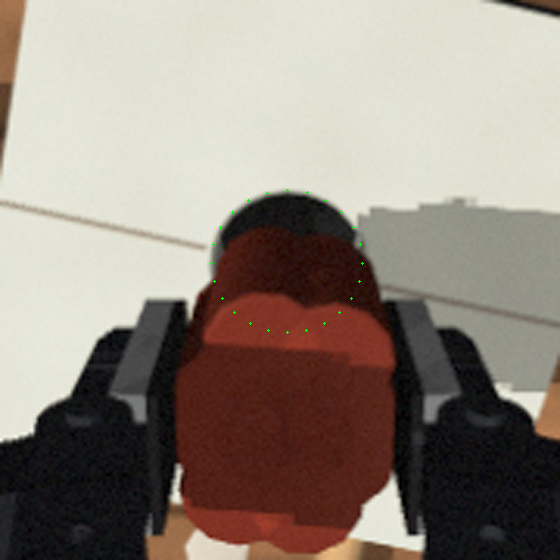

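Run:
```python
from h import *
P=cam("wrist");e=state()["ee_pos"];print(e)
H=np.array([.569,.2618,0])
for dx,z in ((.0235,-.012),(.0235,.022),(-.0235,.022),(0,.005)):
    q=proj("wrist",H+[dx,0,e[2]+z],P);print(dx,z,q,(q-[135,230])*560/180)
```

```text
[0.57388538 0.26406142 0.16826406]
0.0235 -0.012 [206.76208275 323.71354733] [223.25981301 291.55325836]
0.0235 0.022 [228.9156191  324.36681036] [292.18192609 293.58563222]
-0.0235 0.022 [314.68783937 324.16299512] [559.02883361 292.95154036]
0 0.005 [257.30646539 323.92620767] [380.50900345 292.21486832]
```

The dotted hole outline matches the picture, and the bung is centred within about 1.5 mm. I'll nudge it -1.5 mm in y and lower to contact.

Call:
send_rows([
  [[0,-0.0015,-0.006],[0,0,0],1],
  [[0,-0.0015,-0.012],[0,0,0],1],
  [[0,-0.0015,-0.017],[0,0,0],1],
  [[0,-0.0015,-0.02],[0,0,0],1],
  [[0,-0.0015,-0.02],[0,0,0],1],
], force=35)

```text
time: 10.3
ee_pos: [0.5734, 0.2621, 0.147]
orientation: [0.0, 1.0, -0.0, -0.0]
force: [1.0, -0.4, -1.5]
gripper_width: 0.0343
grip_force: 36.0
```

Call:
send_rows([
  [[0,0,-0.001],[0,0,0],1],
  [[0,0,-0.002],[0,0,0],1],
  [[0,0,-0.003],[0,0,0],1],
  [[0,0,-0.003],[0,0,0],1],
], force=35)

```text
time: 10.8
ee_pos: [0.5735, 0.2621, 0.1442]
orientation: [0.0, 1.0, -0.0, -0.0]
force: [0.0, -0.1, -0.5]
gripper_width: 0.0342
grip_force: 36.0
```

Call:
send_rows([
  [[0,0,-0.001],[0,0,0],1],
  [[0,0,-0.002],[0,0,0],1],
  [[0,0,-0.003],[0,0,0],1],
  [[0,0,-0.003],[0,0,0],1],
])

```text
time: 11.3
ee_pos: [0.5736, 0.2623, 0.1414]
orientation: [-0.0, 1.0, -0.0, 0.0]
force: [0.0, 0.4, 0.3]
gripper_width: 0.0342
grip_force: 36.1
```

Call:
send_rows([
  [[0,0,-0.001],[0,0,0],1],
  [[0,0,-0.002],[0,0,0],1],
  [[0,0,-0.003],[0,0,0],1],
  [[0,0,-0.003],[0,0,0],1],
])

```text
time: 11.8
ee_pos: [0.5736, 0.2622, 0.1382]
orientation: [-0.0, 1.0, -0.0, 0.0]
force: [1.3, 0.3, 2.2]
gripper_width: 0.034
grip_force: 36.4
```

Call:
send_rows([
  [[0,0,-0.001],[0,0,0],1],
  [[0,0,-0.002],[0,0,0],1],
  [[0,0,-0.003],[0,0,0],1],
  [[0,0,-0.003],[0,0,0],1],
])

```text
time: 12.3
ee_pos: [0.5735, 0.2622, 0.1352]
orientation: [0.0, 1.0, -0.0, 0.0]
force: [-0.0, 0.4, 2.4]
gripper_width: 0.0345
grip_force: 36.5
```

Call:
send_rows([
  [[0,0,-0.001],[0,0,0],1],
  [[0,0,-0.002],[0,0,0],1],
  [[0,0,-0.003],[0,0,0],1],
  [[0,0,-0.003],[0,0,0],1],
])

```text
time: 12.8
ee_pos: [0.5735, 0.2621, 0.1321]
orientation: [0.0, 1.0, -0.0, -0.0]
force: [0.9, 1.5, 3.2]
gripper_width: 0.0343
grip_force: 36.6
```

Run:
```python
from h import *
s=state();e=s["ee_pos"];P=cam("wrist");im=camera("wrist");print(e,s["force"])
a=cv2.resize(im[150:330,230:410],(560,560),interpolation=2)
sd=camera("side");r,c=map(int,proj("side",e));b=cv2.resize(sd[r-30:r+40,c-20:c+10],(240,560),interpolation=2)
cv2.imwrite("pics/c4.png",np.hstack([a,b])[:,:,::-1])
for dx,z in ((.0235,-.012),(.0235,.022),(-.0235,.022)):
    q=proj("wrist",[.569+dx,e[1],e[2]+z],P);print(dx,z,(q-[150,230])*560/180)
```

```text
[0.57352089 0.26214334 0.13214136] [0.920416   1.4665521  3.21468978]
0.0235 -0.012 [174.83725214 279.30558702]
0.0235 0.022 [243.47310418 278.36726321]
-0.0235 0.022 [510.58730895 279.17503683]
```

View pics/c4.png

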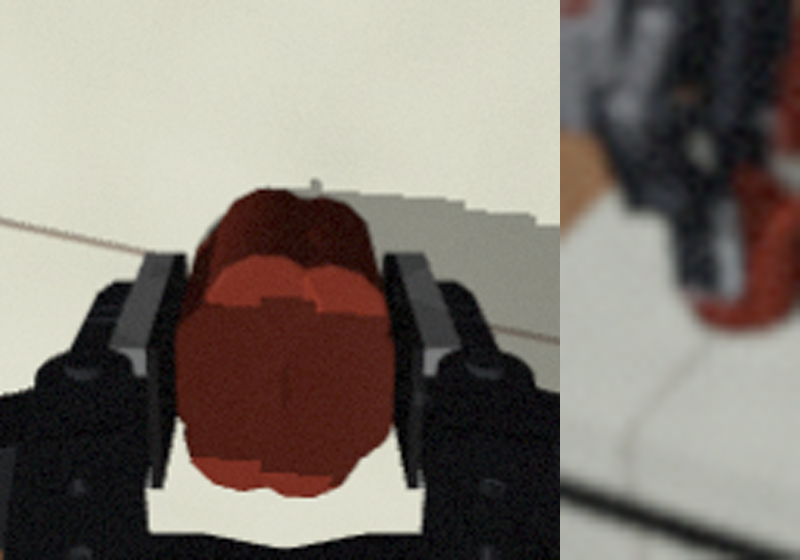

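The wrist view shows the bung still upright. The side view shows its head about 1 cm above the plaster, so it is going in. I'll keep pressing.

Call:
send_rows([
  [[0,0,-0.001],[0,0,0],1],
  [[0,0,-0.002],[0,0,0],1],
  [[0,0,-0.003],[0,0,0],1],
  [[0,0,-0.003],[0,0,0],1],
])

```text
time: 13.4
ee_pos: [0.5735, 0.2622, 0.1292]
orientation: [-0.0, 1.0, -0.0, -0.0]
force: [0.3, 1.2, 3.3]
gripper_width: 0.034
grip_force: 36.6
```

Call:
send_rows([
  [[0,0,-0.001],[0,0,0],1],
  [[0,0,-0.002],[0,0,0],1],
  [[0,0,-0.003],[0,0,0],1],
  [[0,0,-0.003],[0,0,0],1],
])

```text
time: 13.9
ee_pos: [0.5738, 0.2622, 0.1278]
orientation: [0.0, 1.0, -0.0, 0.001]
force: [-2.2, -2.7, 14.8]
gripper_width: 0.034
grip_force: 38.3
```

Call:
send_rows([
  [[0,0,-0.0005],[0,0,0],1],
  [[0,0,-0.001],[0,0,0],1],
  [[0,0,-0.001],[0,0,0],1],
])

```text
time: 14.28
ee_pos: [0.574, 0.2623, 0.1277]
orientation: [0.0, 1.0, -0.0, 0.001]
force: [-4.2, -3.2, 21.3]
gripper_width: 0.0341
grip_force: 39.0
```

Run:
```python
from h import *
np.set_printoptions(precision=4,suppress=True)
s=state();e=s["ee_pos"];print(e,s["force"],s["wrist_torque"])
sd=camera("side");a=sd[210:260,250:310]
b=cv2.resize(a,(720,600),interpolation=2)
for z in (.115,.149):
  for k in range(48):
    an=k*np.pi/24
    q=proj("side",[.569+.0235*np.cos(an),.2618+.0235*np.sin(an),z]);cv2.circle(b,(int((q[1]-250)*12+6),int((q[0]-210)*12+6)),2,(0,255,0),-1)
cv2.imwrite("pics/c5.png",b[:,:,::-1])
```

```text
[0.574  0.2623 0.1277] [-4.1834 -3.1947 21.3185] [-0.7424  0.9837  0.0417]
```

View pics/c5.png

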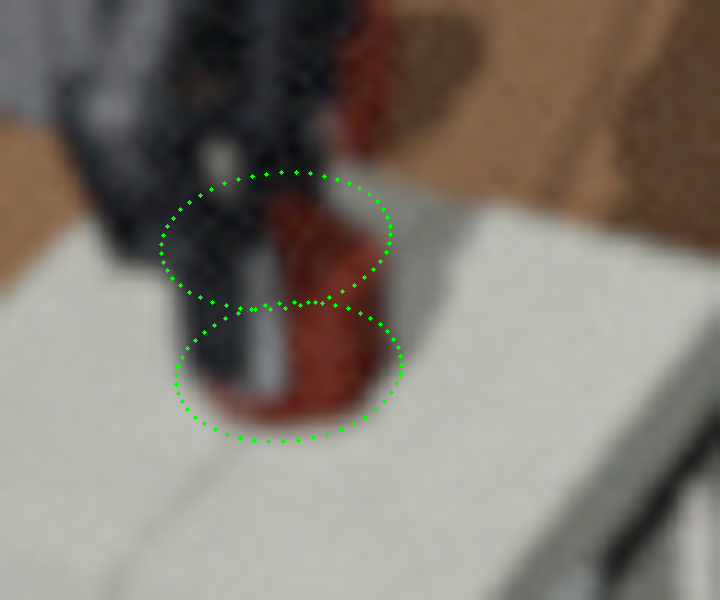

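The head's lower edge sits on the predicted landed outline. The TCP no longer moves while the force rises to 21 N, so it has landed. I'll ease off, release and check.

Call:
send_rows([
  [[0,0,0.0015],[0,0,0],1],
  [[0,0,0.002],[0,0,0],0],
  [[0,0,0.002],[0,0,0],0],
  [[0,0,0.002],[0,0,0],0],
  [[0,0,0.002],[0,0,0],0],
])

```text
time: 14.95
ee_pos: [0.5734, 0.2621, 0.127]
orientation: [0.0, 1.0, -0.0, -0.0]
force: [-0.6, 0.3, -0.1]
gripper_width: 0.0851
grip_force: 0.0
```

Call:
send_rows([
  [[0,0,0.03],[0,0,0],0],
  [[0,0,0.08],[0,0,0],0],
  [[-0.04,0,0.1],[0,0,0],0],
  [[-0.07,0,0.1],[0,0,0],0],
  [[-0.07,0,0.1],[0,0,0],0],
])

```text
time: 15.58
ee_pos: [0.5018, 0.2626, 0.228]
orientation: [0.0, 1.0, 0.001, 0.0]
force: [0.9, 0.6, -0.3]
gripper_width: 0.0854
grip_force: 0.0
```

Run:
```python
from h import *
np.set_printoptions(precision=4,suppress=True)
def draw(n,im,r0,r1,c0,c1,k,P):
  b=cv2.resize(im[r0:r1,c0:c1],None,fx=k,fy=k,interpolation=2)
  for z,rad in ((.115,.0235),(.149,.0235)):
   for j in range(48):
    an=j*np.pi/24
    q=proj(n,[.569+rad*np.cos(an),.2618+rad*np.sin(an),z],P);cv2.circle(b,(int((q[1]-c0+.5)*k),int((q[0]-r0+.5)*k)),1,(0,255,0),-1)
  return cv2.resize(b,(400,400))
s=state();print(s["time"],s["ee_pos"],s["force"])
P=cam("wrist");w=camera("wrist");sd=camera("side");r,c=map(int,proj("wrist",[.569,.2618,.13],P))
A=draw("wrist",w,r-50,r+50,c-50,c+50,6,P);B=draw("side",sd,210,260,252,302,12,None)
cv2.imwrite("pics/c6.png",np.hstack([A,B])[:,:,::-1])
for d in finder.landmark_of("bung_a","wrist"): print(d["score"],d["point"],atz("wrist",d["point"],0,P),atz("wrist",d["point"],.093,P))
for d in finder.landmark_of("bung_a","side"): print(d["score"],d["point"],atz("side",d["point"],0),atz("side",d["point"],.093))
```

```text
15.575 [0.5018 0.2626 0.228 ] [ 0.8658  0.5953 -0.2717]
0.65 [119.6, 324.0] [0.5692 0.2581 0.    ] [0.5692 0.2591 0.093 ]
0.61 [60.4, 507.0] [0.6409 0.033  0.    ] [0.623  0.0905 0.093 ]
0.55 [218.4, 501.7] [0.4348 0.0046 0.    ] [0.4686 0.0692 0.093 ]
0.67 [223.7, 338.6] [0.4437 0.0017 0.    ] [0.4248 0.1299 0.093 ]
0.63 [217.6, 252.8] [0.7269 0.0211 0.    ] [0.6696 0.1467 0.093 ]
0.59 [247.3, 273.7] [0.612 0.155 0.   ] [0.5703 0.2625 0.093 ]
0.58 [178.6, 305.3] [ 0.6186 -0.271   0.    ] [ 0.576  -0.1059  0.093 ]
0.48 [223.8, 274.1] [0.6468 0.0413 0.    ] [0.6004 0.1642 0.093 ]
```

View pics/c6.png

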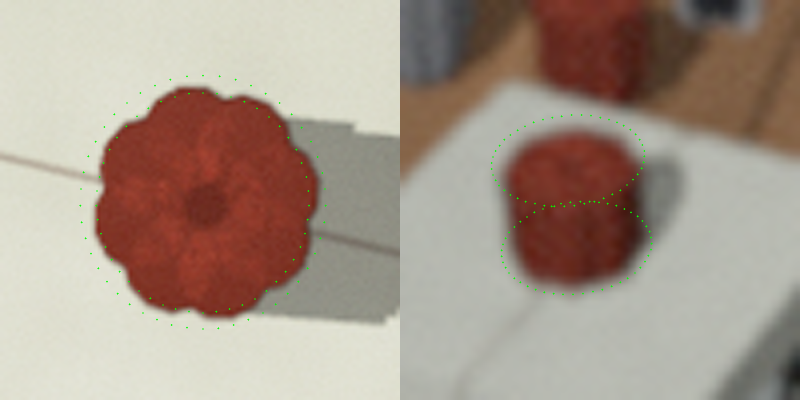

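The bung now stands level on the plaster and centred: (207,203) in the left panel, at the predicted height and not proud. Now the hard ones, starting with the bung at (0.642, 0.033).

Call:
send_rows([
  [[0.025,-0.045,0],[0,0,0],0],
  [[0.055,-0.095,0],[0,0,0],0],
  [[0.085,-0.145,0],[0,0,0],0],
  [[0.115,-0.195,-0.02],[0,0,0],0],
  [[0.14,-0.2295,-0.06],[0,0,0],0],
])

```text
time: 16.4
ee_pos: [0.6465, 0.0289, 0.1674]
orientation: [0.0, 1.0, -0.002, 0.002]
force: [0.5, 0.4, -0.4]
gripper_width: 0.0852
grip_force: 0.0
```

Call:
send_rows([
  [[0,0,-0.04],[0,0,0],0],
  [[0,0,-0.09],[0,0,0],0],
  [[0,0,-0.125],[0,0,0],0],
  [[0,0,-0.138],[0,0,0],0],
  [[0,0,-0.138],[0,0,0],0],
])

```text
time: 17.02
ee_pos: [0.6435, 0.0325, 0.0286]
orientation: [-0.0, 1.0, -0.0, -0.001]
force: [-0.2, -0.3, 0.5]
gripper_width: 0.0851
grip_force: 0.0
```

Call:
send_rows([
  [[0,0,0],[0,0,0],1],
  [[0,0,0],[0,0,0],1],
  [[0,0,0],[0,0,0],1],
  [[0,0,0],[0,0,0],1],
  [[0,0,0],[0,0,0],1],
], force=20)

```text
time: 17.65
ee_pos: [0.6446, 0.0327, 0.0309]
orientation: [0.0, 1.0, -0.0, 0.001]
force: [-0.4, -1.1, 6.7]
gripper_width: 0.0474
grip_force: 20.1
```

Hard as well (47.4 mm), so the identification is complete. Into the large bowl.

Call:
send_rows([
  [[0,0,0],[0,0,0],1],
  [[0,0,0.03],[0,0,0],1],
  [[0,0,0.08],[0,0,0],1],
  [[0,0,0.13],[0,0,0],1],
  [[0,-0.03,0.15],[0,0,0],1],
], force=32)

```text
time: 18.27
ee_pos: [0.6448, 0.0061, 0.1835]
orientation: [-0.001, 1.0, 0.002, 0.003]
force: [0.7, -0.9, -2.0]
gripper_width: 0.0467
grip_force: 33.2
```

Call:
send_rows([
  [[-0.005,-0.055,0],[0,0,0],1],
  [[-0.01,-0.11,0],[0,0,0],1],
  [[-0.015,-0.165,0],[0,0,0],1],
  [[-0.02,-0.22,0],[0,0,0],1],
  [[-0.02,-0.25,-0.01],[0,0,0],1],
])

```text
time: 18.9
ee_pos: [0.6228, -0.252, 0.1702]
orientation: [0.001, 1.0, -0.002, 0.001]
force: [-0.2, -0.5, -1.3]
gripper_width: 0.0469
grip_force: 33.2
```

Call:
send_rows([
  [[0,0,-0.03],[0,0,0],1],
  [[0,0,-0.07],[0,0,0],1],
  [[0,0,-0.09],[0,0,0],1],
  [[0,0,-0.095],[0,0,0],1],
  [[0,0,-0.095],[0,0,0],1],
])

```text
time: 19.52
ee_pos: [0.6242, -0.2473, 0.0752]
orientation: [0.0, 1.0, 0.0, 0.001]
force: [0.3, -0.4, 0.2]
gripper_width: 0.0465
grip_force: 33.2
```

Run:
```python
from h import *
s=state();print(s["time"],s["ee_pos"],s["force"],s["gripper_width"])
w=camera("wrist");sd=camera("side");r,c=map(int,proj("side",s["ee_pos"]))
b=cv2.resize(sd[r-50:r+50,c-50:c+50],(400,400),interpolation=2)
cv2.imwrite("pics/c7.png",np.hstack([cv2.resize(w[:,120:520],(400,400)),b])[:,:,::-1])
```

```text
19.525 [ 0.62417151 -0.24731163  0.07519112] [ 0.32820094 -0.41916046  0.22266905] 0.04650478037080935
```

View pics/c7.png

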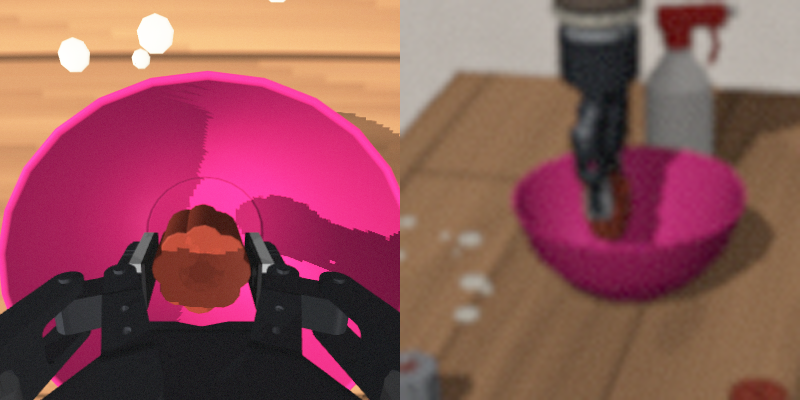

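The bung is inside the large bowl, over its floor. Release, then fetch the other one.

Call:
send_rows([
  [[0,0,-0.015],[0,0,0],1],
  [[0,0,-0.015],[0,0,0],0],
  [[0,0,-0.015],[0,0,0],0],
  [[0,0,-0.015],[0,0,0],0],
  [[0,0,0.04],[0,0,0],0],
])

```text
time: 20.25
ee_pos: [0.6206, -0.2468, 0.1107]
orientation: [-0.001, 1.0, -0.0, -0.004]
force: [1.3, -1.5, 1.9]
gripper_width: 0.0854
grip_force: 0.0
```

Call:
send_rows([
  [[0,0,0.05],[0,0,0],0],
  [[-0.01,0.03,0.09],[0,0,0],0],
  [[-0.04,0.08,0.09],[0,0,0],0],
  [[-0.07,0.13,0.09],[0,0,0],0],
  [[-0.1,0.18,0.09],[0,0,0],0],
])

```text
time: 20.88
ee_pos: [0.5227, -0.0658, 0.2049]
orientation: [0.0, 1.0, -0.0, 0.001]
force: [1.5, 1.2, 0.5]
gripper_width: 0.0853
grip_force: 0.0
```

Call:
send_rows([
  [[-0.03,0.04,0],[0,0,0],0],
  [[-0.06,0.07,0],[0,0,0],0],
  [[-0.06,0.07,0],[0,0,0],0],
])

```text
time: 21.25
ee_pos: [0.4619, 0.005, 0.205]
orientation: [0.0, 1.0, 0.002, 0.0]
force: [-0.4, 0.0, 0.1]
gripper_width: 0.0855
grip_force: 0.0
```

```bash
python3 w.py
```

```text
21.25 [0.4619 0.005  0.205 ] [3.1407 0.0067 0.0011] [-0.3674  0.0355  0.0874] 0.08552709549058672 [0.5295 0.0046 0.3477]
bung_a 0.0 0.9 [73. 25.] [0.5838 0.3543 0.    ]
bung_a 0.0 0.8 [ 38. 547.] [ 0.6215 -0.2527  0.    ]
bung_a 0.0 0.59 [194. 319.] [0.437 0.006 0.   ]
bung_a 0.056 0.92 [ 28. 574.] [ 0.6165 -0.2363  0.056 ]
bung_a 0.056 0.82 [201. 320.] [0.4438 0.0057 0.056 ]
bung_a 0.056 0.69 [71.  4.] [0.5774 0.3196 0.056 ]
```

First is in the bowl at about (0.62, -0.25). The last bung is at about (0.440, 0.006).

Call:
send_rows([
  [[-0.022,0,-0.03],[0,0,0],0],
  [[-0.022,0,-0.085],[0,0,0],0],
  [[-0.022,0,-0.14],[0,0,0],0],
  [[-0.022,0,-0.174],[0,0,0],0],
  [[-0.022,0,-0.174],[0,0,0],0],
])

```text
time: 22.08
ee_pos: [0.4402, 0.0022, 0.0281]
orientation: [-0.0, 1.0, -0.0, -0.003]
force: [-0.4, -0.1, 0.7]
gripper_width: 0.0854
grip_force: 0.0
```

Call:
send_rows([
  [[0,0,0],[0,0,0],1],
  [[0,0,0],[0,0,0],1],
  [[0,0,0],[0,0,0],1],
  [[0,0,0],[0,0,0],1],
  [[0,0,0],[0,0,0],1],
], force=25)

```text
time: 22.7
ee_pos: [0.4429, 0.0026, 0.0319]
orientation: [0.0, 1.0, -0.0, 0.002]
force: [-0.6, -0.1, 5.2]
gripper_width: 0.0463
grip_force: 24.8
```

Call:
send_rows([
  [[0,0,0],[0,0,0],1],
  [[0,0,0.03],[0,0,0],1],
  [[0,0,0.08],[0,0,0],1],
  [[0,0,0.13],[0,0,0],1],
  [[0.02,-0.03,0.16],[0,0,0],1],
], force=32)

```text
time: 23.32
ee_pos: [0.4619, -0.0257, 0.1941]
orientation: [0.0, 1.0, 0.002, 0.002]
force: [1.4, 0.5, -1.1]
gripper_width: 0.0464
grip_force: 33.3
```

Call:
send_rows([
  [[0.025,-0.045,0],[0,0,0],1],
  [[0.05,-0.09,0],[0,0,0],1],
  [[0.075,-0.135,0],[0,0,0],1],
  [[0.1,-0.18,0],[0,0,0],1],
  [[0.12,-0.225,0],[0,0,0],1],
])

```text
time: 23.95
ee_pos: [0.5823, -0.254, 0.1915]
orientation: [0.0, 1.0, -0.0, 0.001]
force: [0.5, 0.3, 0.0]
gripper_width: 0.0464
grip_force: 33.4
```

Run:
```python
from h import *
s=state();print(s["ee_pos"]);P=cam("wrist");im=save("wrist","w9.png")
for d in finder.masks_of("bung_a","wrist"):
    q=np.argwhere(d["mask"]);print(d["score"],q.min(0),q.max(0),atz("wrist",d["point"],.04,P))
cv2.imwrite("pics/c8.png",cv2.resize(im[:,120:520],(500,500))[:,:,::-1])
```

```text
[ 0.58230624 -0.25403134  0.1915255 ]
0.71 [126 290] [176 338] [ 0.61716601 -0.24657741  0.04      ]
0.65 [206 273] [314 369] [ 0.48723631 -0.2546731   0.04      ]
0.65 [14  0] [74 84] [0.7224006  0.01875962 0.04      ]
```

View pics/c8.png

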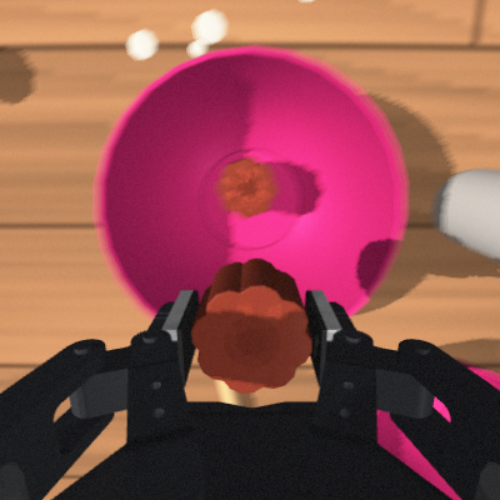

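The first hard bung stands on the bowl floor at crop (245,185), about (0.62, -0.25). I'll put the second beside it, nearer to the robot.

Call:
send_rows([
  [[-0.012,0.003,-0.03],[0,0,0],1],
  [[-0.012,0.003,-0.07],[0,0,0],1],
  [[-0.012,0.003,-0.105],[0,0,0],1],
  [[-0.012,0.003,-0.12],[0,0,0],1],
  [[-0.012,0.003,-0.12],[0,0,0],1],
])

```text
time: 24.68
ee_pos: [0.5693, -0.2491, 0.0703]
orientation: [-0.0, 1.0, -0.0, -0.0]
force: [-0.3, 1.2, -1.0]
gripper_width: 0.0461
grip_force: 33.4
```

Call:
send_rows([
  [[0,0,0],[0,0,0],0],
  [[0,0,0],[0,0,0],0],
  [[0,0,0],[0,0,0],0],
  [[0,0,0.05],[0,0,0],0],
  [[0,0,0.11],[0,0,0],0],
])

```text
time: 25.3
ee_pos: [0.5688, -0.2491, 0.1808]
orientation: [-0.001, 1.0, -0.0, -0.001]
force: [1.4, -0.2, 0.3]
gripper_width: 0.0852
grip_force: 0.0
```

Call:
send_rows([
  [[-0.03,0.02,0.03],[0,0,0],0],
  [[-0.07,0.05,0.05],[0,0,0],0],
  [[-0.09,0.08,0.05],[0,0,0],0],
  [[-0.09,0.08,0.05],[0,0,0],0],
])

```text
time: 25.8
ee_pos: [0.4787, -0.1674, 0.2315]
orientation: [0.001, 1.0, 0.001, 0.001]
force: [-0.8, -0.6, 0.6]
gripper_width: 0.0856
grip_force: 0.0
```

Run:
```python
from h import *
t=camera("top");s=camera("side");st=state();print(st["time"],st["ee_pos"],st["force"])
cv2.imwrite("pics/c9.png",np.hstack([cv2.resize(t[120:280,170:480],(440,227)),np.zeros((227,0,3),np.uint8)])[:,:,::-1])
a=cv2.resize(t[115:275,165:485],(560,280),interpolation=2);b=cv2.resize(s[120:360,200:420],(240,262));b=cv2.copyMakeBorder(b,0,18,0,0,0)
cv2.imwrite("pics/c9.png",np.hstack([a,b])[:,:,::-1])
```

```text
25.9 [ 0.47985255 -0.16979786  0.23090473] [0.22981979 0.37844974 0.34061109]
```

View pics/c9.png

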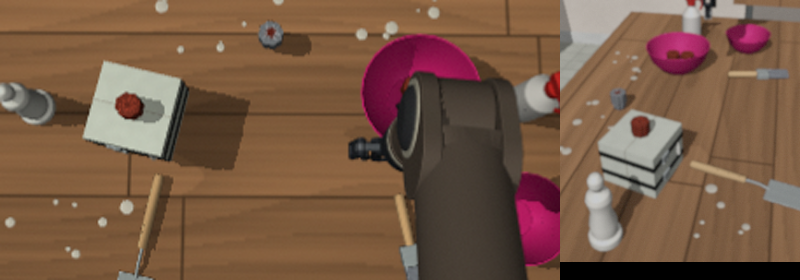

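The final view shows the soft bung seated on the mould at crop (640,127) in the side panel. Both hard ones are in the large bowl at (678,55), the grey look-alike is where it was, and nothing else has been disturbed.

```bash
python3 -c "
from h import *
print(job.finish_job())"
```

```text
the job is handed in; nothing more can be done
None
```

The soft bung is pressed home in the mould's pour hole, both hard bungs are in the large pink scrap bowl, and I handed the job in at about 26 s; no verdict came back.

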